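Open the counterweighted probe head and slide the next board home

ROBOT

A 7-joint arm with a two-finger parallel gripper is mounted at the origin on a cart in front of the work surface, level with it; the furniture and walls round the work are solid. World frame = base frame: x ahead of the robot, y to its left, z up, the work surface at z = 0. Lengths are in mm, angles in degrees, forces in N, time in s.
With the tool pointing down it reaches from about 350 to 900 mm from the base axis. Payload 7.2 kg.
Tool frame: the origin (TCP) lies midway between the tips of the shut fingers; the grasp point (between the pads) lies 19 mm behind it; z points along the fingers, y is the line along which they close (so a half turn about z gives the same grasp; the last joint's range is limited). The gripper opens to 85 mm and grips with 20 to 120 N. Pads are 22 mm wide; open, the fingers measure 114 mm over their backs; the gripper's body (76 mm by 85 mm) begins 54 mm behind the grasp point. The pads swing forward as they close: fully open they stand 13 mm farther back than shut.
Start: joints at [-77.303, 23.554, -0.728, 91.456, 0.321, 64.991, -4.71], TCP at [178.61, 598.938, 231.297] pointing down, gripper open.
Joint ranges: [-169.25, 169.25], [-16.82, 113.86], [-84.01, 82.57], [7.8, 145.47], [-59.2, 239.2], [7.22, 106.19], [-163.78, 163.78]. Speed limits (degrees/s): [136.94, 136.94, 172.46, 172.46, 180, 180, 180].

INTERFACE

Orientations are given as a 3x3 rotation matrix whose columns are the frame's x, y, z axes.
In Python, from rig import status, eyes, order gives the robot as it stands.
- The arm moves only by the tool apply_moves, never from a script. Its argument "commands" is text: rows parted by semicolons, each of 4 numbers parted by spaces: the shift along the tool's x, y, z in m, then the turn about the tool's z in rad. In form: tx ty tz yaw; .... A call has 1 to 20 rows; each row is the pose to reach, as a shift and turn from the pose commanded when the call began, along the tool's axes at that moment; what a row does not reach only later rows make up. A row lasts 1/8 s, in which the tool goes at most 62.5 mm and 10.7 degrees, less where a joint would pass 70% of its speed; a pose out of reach is approached as far as the arm can. A call with a gripper value outside its range is refused whole. "claw" is the closure, from -1 (fully open) to 1 (shut), set as the call begins (left out, the last holds). The fingers move at their own pace and stop on an object; the grip force is fixed at half the most. Time passes only in rows, so rows that repeat a pose let the fingers close. It gives the time, the measured TCP pose, the force, the opening and the grip force at its end, in the units of the state.
- status.observe(): the state, without advancing time (a new reading comes with each control period).
- eyes.camera(name): name is "side" or "top" or "wrist"; returns a dict with "pixels" (480x640x3 uint8, red, green, blue), "intrinsics" (3x3 intrinsics, pixels), "extrinsics" (4x4, takes a point from world to camera coordinates). Camera axes: x right, y up, looking along -z (the intrinsics and any distortion apply to the point x, -y, -z); pixel columns grow to the right and rows downward; lengths in mm; the calibration is good to about 2 mm. A picture is of the moment at which its call begins. There is no depth.
- order.close_job(): hands the job in; it is judged then, once.
The state is a dict: "clock": time; "qpos": joint angles; "qd": joint speeds; "effort": joint torques, N m; "ee_pos": TCP position; "tool_rot": TCP orientation; "wrist_force": force on the tool from outside, world axes, zero at the start; "moment": the same for the moment, N m; "gripper_width": opening from 0.0 (shut) to 1.0 (fully open); "grasp_force": force on a finger pad.
Only numpy, scipy, OpenCV 4.12 (cv2) and the standard library are available. Lean on these libraries where they do the work, as an engineer would, in place of code of your own. Each camera call takes 0.05 s, during which the arm holds its last target. There are 200 camera calls.

TASK

Get the board test fixture ready for its next board: with the fingertips push its blue probe head up past its balance point so that it falls back and stays open by itself, without throwing it. Then push the green circuit board along the track, under the open head, until it sits fully home against the two brass stops. Nothing is to be gripped or lifted off the track, and the other things on the bench are left where they are.

Things in the scene. Friction and masses are not known exactly. Their poses are not given: they have to be found in the camera images.
- fixture: Board test fixture, fixed to the bench. Origin on the bench under the board's home. Its x points to the hinge side (away from the robot, within 9 degrees), y along the track from home to the open feed end, z up. Base plate 12 mm high, x -50 to +46, y -120 to +250 mm. Hinge towers at x 60, y -62 and +62, 90 mm high; grey housing at y -117 to -61, 55 mm high.
- track (a point): Middle of the track at fixture x 0, y +100, z 22 mm (ledge height); axes as the fixture's. Track runs y -50 to +250 mm. Two ledges carry the board's long edges; between them an open groove 38 mm wide, its floor at z 14 mm, so that a fingertip reaches below the board. White side rails 55 mm apart rise to z 28.5 mm.
- seat (a point): Where the board's middle belongs when it is home: fixture x 0, y 0, z 22 mm; axes as the fixture's. Two brass stops (at x -18 and +18, 10 mm wide, top at z 34 mm) stand at the far end of home from the feed; their faces are at y -35 mm, so the board's leading edge meets them when it is home.
- head (a joint): Opening of the blue probe head, rad: 0 = down, level across the track, its two guide pins (fixture x -14 and +14, y -12, down to z 17 mm) barring the board; 2.09 = fully open, 30 degrees past upright. Counterweighted: balance at about 1.0 rad; below it falls shut, above it falls open, damped, in about 2 s. 0.9 kg; about 1.5 to 3 N at the lip start it.
- head_hinge (a point): Point on the hinge axis at the middle of the head: fixture x 60, y 0, z 78 mm. The axis is along the fixture's y; opening swings the head's front edge up, then away from the robot. Pins and pin block hang up to 61 mm below the axis when down.
- lip (a point): Middle of the underside of the finger lip, the bar along the head's front edge nearest the robot, 110 mm long (fixture y), 26 deep, 7 thick, 145 mm from the hinge axis. Head down: underside 74 mm above the bench, free beneath, so tilted fingertips reach under it from the front. Moves with the head; its x points to the hinge, z out of the upper side.
- lip_pad (a point): Middle of the top of the black rubber strip, 104 x 20 x 3 mm, on the upper side of the lip; moves with the head. A push from below does not touch it; a pinch of the lip does.
- board: Green circuit board, 52 x 70 mm, in the track, its 70 mm along it, 0.02 kg, 100 to 160 mm from home towards the feed end. Origin at the middle of its outline, 2 mm below the bare board's underside; the solid plate is z 2 to 4 mm, x -26 to +24, y -35 to +35 mm (the parts on it, to z 12 mm, give no hold). In the track its origin is at z 20 mm.
- esd_brush: Bystander: black anti-static brush, 24 x 138 x 12 mm, lying on the bench; to be left alone. Origin at the centre of its underside.
- grid_tray: Bystander: pale pin tray, 78 x 122 x 9 mm, lying on the bench; to be left alone. Origin at the centre of its underside.
- cutters: Bystander: red-handled side cutters, 43 x 109 x 12 mm, lying on the bench; to be left alone. Origin at the centre of its underside.
- film_tape: Bystander: roll of amber tape, 74 mm across, 15 mm high, lying on the bench; to be left alone. Origin at the centre of its underside.
- flux_jar: Bystander: white jar with the red lid, 48 mm across, 35 mm high, lying on the bench; to be left alone. Origin at the centre of its underside.
- reel: Bystander: blue component reel, 150 mm across, 12 mm high, lying on the bench; to be left alone. Origin at the centre of its underside.
Not all that is in view belongs to the job. Of the things that look like the board, the smallest one is meant.

How it is judged:
By the outcome, as a careful person would: the job done as asked, in the order asked, and still so for the second after the job is handed in, with the robot touching nothing.
It also fails if it takes over 54 s, if anything falls off the work surface, if the arm or the gripper's body presses on something with over 40 N, if the wrist force passes 120 N, or if a joint passes its speed limit or range.

## Working session

There is one attempt and no reset: what is moved stays moved. The work goes in short steps, Python scripts to look and compute and a tool call to move; the robot and the scene stay as the last step left them, time stands still between calls to the robot, and variables do not carry over. Pictures are saved under pics/ and viewed, at most 10 in all, crops included, and the job is handed in when it is done.

Besides the shell and the picture viewer there is one more tool, called after ">>>" as name(argument=value, ...) on one line, values as JSON. apply_moves: Moves the arm, as the interface text tells. Its arguments: {"type":"object","properties":{"commands":{"type":"string"},"claw":{"type":"number"}},"required":["commands"]}

```bash
ls; mkdir -p pics; python3 - <<'E'
from rig import status, eyes
import cv2,numpy as np
s=status.observe();print(s)
for n in ["top","side"]:
    c=eyes.camera(n);cv2.imwrite(f"pics/{n}0.png",c["pixels"][:,:,::-1]);np.savez(f"{n}0.npz",**c)
    print(n,c["intrinsics"].tolist(),np.round(c["extrinsics"],4).tolist(),[k for k in c])
E
```

```text
pics
{'clock': 0.0, 'qpos': array([-77.30463686,  23.60118116,  -0.72837259,  91.50571483,
         0.32490485,  64.9896823 ,  -4.71133957]), 'qd': array([-0.04242043,  0.03471659, -0.10584658, -0.00975326,  0.05467292,
       -0.06699305,  0.05949028]), 'effort': array([ 5.59762907e-05, -6.00616121e+01,  6.82157166e-01, -2.99408340e+01,
        1.38177761e-02,  1.05120809e-02, -1.42678019e-05]), 'ee_pos': array([178.50311726, 598.43824635, 230.42852822]), 'tool_rot': array([[-9.58315615e-01,  2.85711559e-01, -2.95507633e-04],
       [ 2.85711655e-01,  9.58314256e-01, -1.62385066e-03],
       [-1.80763727e-04, -1.64059142e-03, -9.99998638e-01]]), 'wrist_force': array([-0.48460693, -0.55271504,  0.91245386]), 'moment': array([-0.02827762, -0.03762176,  0.00513242]), 'grasp_force': 0.0, 'gripper_width': 0.9973432982799794}
top [[486.91621942039257, 0.0, 321.42718972097174], [0.0, 486.91621942039257, 237.7992607102916], [0.0, 0.0, 1.0]] [[0.0152, -0.9999, 0.0078, 140.1354], [0.9882, 0.0162, 0.1523, -529.1658], [-0.1524, 0.0054, 0.9883, -1149.9567], [0.0, 0.0, 0.0, 1.0]] ['pixels', 'intrinsics', 'extrinsics']
side [[537.58952453827, 0.0, 315.06482087162914], [0.0, 537.58952453827, 244.1935550499154], [0.0, 0.0, 1.0]] [[0.9998, -0.0135, -0.0151, -519.5058], [0.02, 0.5274, 0.8494, -174.7823], [-0.0035, -0.8495, 0.5275, -1202.8412], [0.0, 0.0, 0.0, 1.0]] ['pixels', 'intrinsics', 'extrinsics']
```

View pics/top0.png

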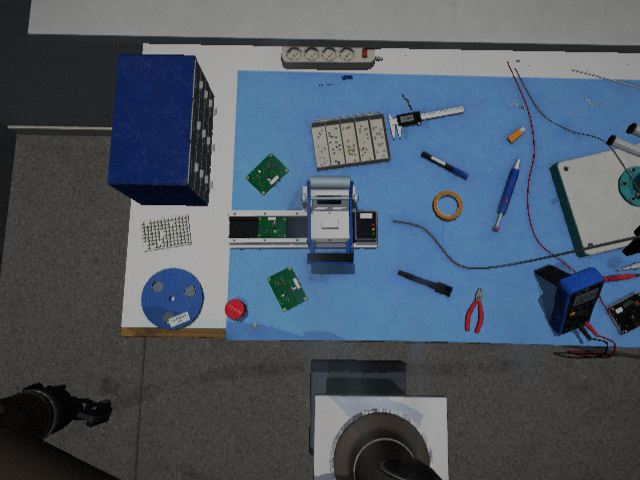

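View pics/side0.png

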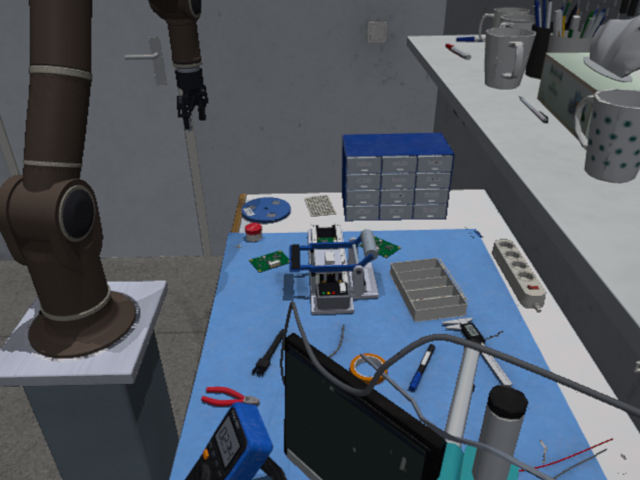

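Top: fixture near (330,228), feed end to the left, board in track at (271,227). Side: fixture near (330,265), with the lip at (295,257). I'll zoom in for accurate points.

```bash
python3 - <<'E'
import cv2
a=cv2.imread("pics/top0.png")[165:285,220:385];cv2.imwrite("pics/topz.png",cv2.resize(a,None,fx=4.8,fy=4.8,interpolation=cv2.INTER_CUBIC))
a=cv2.imread("pics/side0.png")[215:325,275:405];cv2.imwrite("pics/sidez.png",cv2.resize(a,None,fx=5,fy=5,interpolation=cv2.INTER_CUBIC))
E
```

```text
(no output)
```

View pics/topz.png

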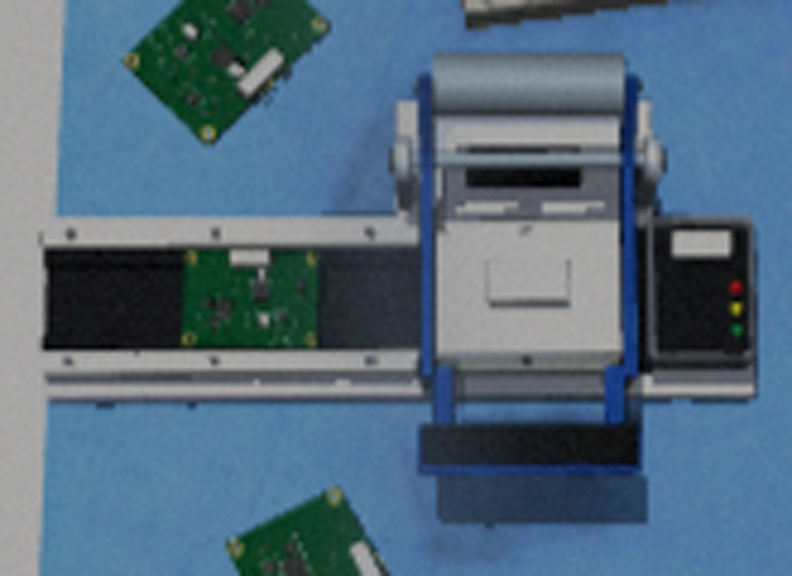

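View pics/sidez.png

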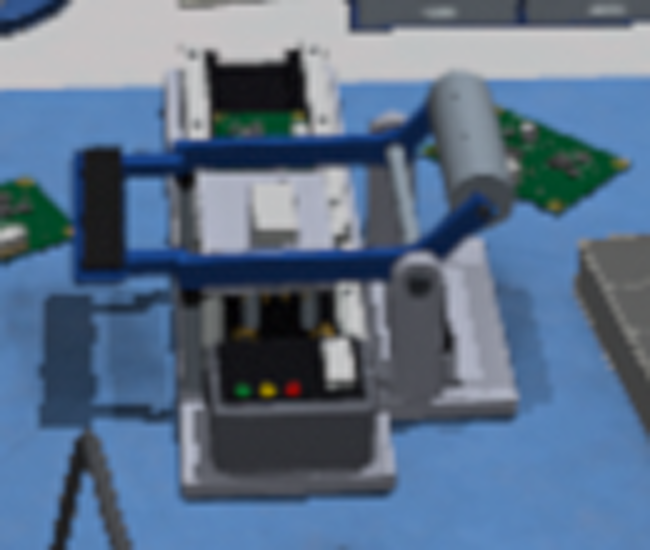

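Top crop: rails' inner edges at v 248/350, track ends at u 45, base right end at u 755, lip pad (421..640, 426..466), board (184..318, 250..347). Side crop: pad (84,150),(122,148),(122,270),(82,272), and base front corners (182,492),(393,488).

```bash
cat > h.py <<'E'
import numpy as np,cv2
from scipy.optimize import least_squares
def P(c):
    E=np.diag([1,-1,-1])@c["extrinsics"][:3]; return c["intrinsics"]@E
def proj(M,X):
    X=np.atleast_2d(X);h=np.c_[X,np.ones(len(X))]@M.T;return h[:,:2]/h[:,2:]
def onz(M,p,z):
    A=M[:,:2];b=M[:,2]*z+M[:,3]
    p=np.asarray(p,float);L=np.c_[A,-np.array([p[0],p[1],1])];return np.linalg.solve(L,-b)[:2]
def tri(Ms,ps):
    A=[];
    for M,p in zip(Ms,ps): A+=[p[0]*M[2]-M[0],p[1]*M[2]-M[1]]
    A=np.array(A);return np.linalg.lstsq(A[:,:3],-A[:,3],rcond=None)[0]
E
python3 - <<'E'
from h import *
T=P(np.load("top0.npz"));S=P(np.load("side0.npz"))
t=lambda u,v:(220+u/4.8,165+v/4.8); s=lambda u,v:(275+u/5,215+v/5)
pads=[((421,426),(122-38,150),(-95,52)),((421,426),(122,148),(-75,52))]
# image corners: (fixture xy) -> top, side
C=[((-75,52),(421,426),(122,148)),((-75,-52),(640,426),(122,270)),((-95,-52),(640,466),(82,272)),((-95,52),(421,466),(84,150))]
for f,a,b in C: print(f,np.round(tri([T,S],[t(*a),s(*b)]),1))
obs=[(T,t(*a),(*f,84)) for f,a,b in C]+[(S,s(*b),(*f,84)) for f,a,b in C]
obs+=[(T,t(45,248),(27.5,250,28.5)),(T,t(45,350),(-27.5,250,28.5)),(T,t(418,248),None),(S,s(182,494),(-50,-120,0)),(S,s(393,490),(46,-120,0)),(T,t(755,398),(-50,-120,0))]
obs=[o for o in obs if o[2]]
def W(p,f): 
    c,n=np.cos(p[2]),np.sin(p[2]);return np.array([p[0]+c*f[0]-n*f[1],p[1]+n*f[0]+c*f[1],f[2]])
fun=lambda p:np.concatenate([proj(M,W(p,f))[0]-q for M,q,f in obs])
r=least_squares(fun,[480,120,0],loss="soft_l1");print(r.x[:2],np.degrees(r.x[2]));print(np.round(r.fun.reshape(-1,2) if len(r.fun)==2*len(obs) else r.fun,1))
np.save("fix.npy",r.x)
for u,v in [(184,250),(318,250),(318,347),(184,347)]:
    w=onz(T,t(u,v),24);c,n=np.cos(r.x[2]),np.sin(r.x[2]);print("board corner fixture",np.round(np.array([[c,n],[-n,c]])@(w-r.x[:2]),1))
print("lip",W(r.x,(-85,0,74)),"track end",W(r.x,(0,250,22)))
E
```

```text
(-75, 52) [483.7 180.5  80.9]
(-75, -52) [485.1  73.4  82.1]
(-95, -52) [466.3  73.4  81.4]
(-95, 52) [464.7 180.2  80.3]
[558.62575349 128.02893403] 1.4483651412593743
[[ 0.9 -0.2]
 [-0.3 -0.6]
 [-0.1 -0.4]
 [ 1.  -0. ]
 [-1.1 -0.5]
 [-0.6 -0.8]
 [-1.4 -0.9]
 [-1.7 -0.6]
 [-0.4 -0.7]
 [-0.8 -0.1]
 [ 0.1  1.9]
 [ 0.4  1.1]
 [ 0.1 -0.8]]
board corner fixture [ 24.8 177.7]
board corner fixture [ 24.3 108.2]
board corner fixture [-26.7 108.2]
board corner fixture [-26.1 177.2]
lip [473.65291017 125.88046992  74.        ] track end [552.3067414  377.94906144  22.        ]
```

Fit is consistent: fixture at about (558.6, 128.0), yaw 1.45°, with the board about 143 mm from home. The heights check out too.

The moves can't tilt the tool. So I'll press shut fingertips on the lip's front face and follow the arc upward; the underside's front edge becomes the contact once it lifts. First I travel to a spot in front of the lip, at height.

>>> apply_moves(commands="-0.014 -0.016 0 -0.02; -0.043 -0.047 0 -0.06; -0.079 -0.085 0 -0.1; -0.114 -0.124 0 -0.15; -0.15 -0.163 0 -0.2; -0.186 -0.202 0 -0.25; -0.222 -0.241 0 -0.28; -0.257 -0.279 0 -0.314; -0.293 -0.318 0 -0.314; -0.329 -0.357 0 -0.314; -0.350 -0.380 0 -0.314; -0.358 -0.388 0 -0.314; -0.358 -0.388 0 -0.314", claw=1)

```text
clock: 1.72
ee_pos: [410.7, 125.0, 231.2]
tool_rot: [[-1.0, -0.023, -0.0], [-0.023, 1.0, 0.0], [0.0, 0.0, -1.0]]
wrist_force: [-0.3, -0.0, -0.3]
gripper_width: 0.003
grasp_force: 0.0
```

>>> apply_moves(commands="0 0 0.03 0; 0 0 0.08 0; 0 0 0.13 0; 0 0 0.16 0; 0 0 0.173 0; -0.01 0 0.173 0; -0.02 0 0.173 0; -0.027 0 0.173 0; -0.027 0 0.173 0")

```text
clock: 2.85
ee_pos: [438.9, 125.6, 58.9]
tool_rot: [[-1.0, -0.024, 0.002], [-0.024, 1.0, 0.001], [-0.002, 0.001, -1.0]]
wrist_force: [-0.3, 0.2, -0.0]
gripper_width: -0.001
grasp_force: 0.0
```

```bash
python3 - <<'E'
from rig import status, eyes
import cv2,numpy as np
s=status.observe();print(s["ee_pos"],s["wrist_force"])
c=eyes.camera("side");a=c["pixels"][180:320,240:400,::-1];cv2.imwrite("pics/s1.png",cv2.resize(a,None,fx=4,fy=4,interpolation=cv2.INTER_CUBIC))
E
```

```text
[438.92331894 125.58500892  58.93921761] [-0.27803317  0.19220948 -0.02525764]
```

View pics/s1.png

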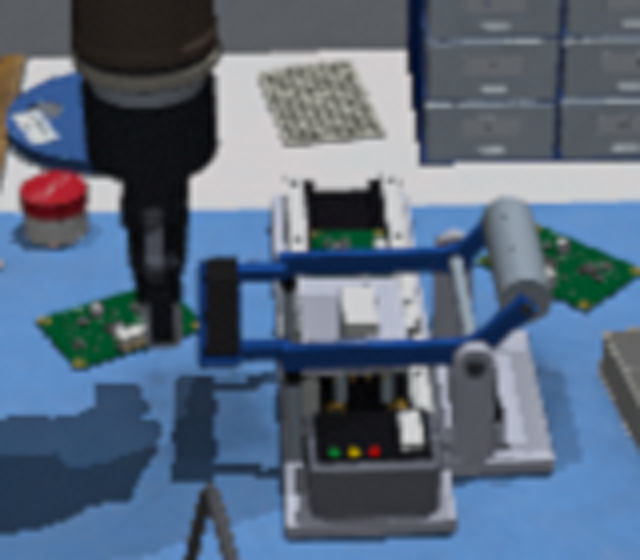

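The fingertips at (165,330) stand about 10 mm short of the lip front at (200,310). I'll advance gently until contact.

>>> apply_moves(commands="-0.004 0 0 0; -0.007 0 0 0; -0.009 0 0 0; -0.011 0 0 0; -0.012 0 0 0; -0.013 0 0 0; -0.013 0 0 0")

```text
clock: 3.78
ee_pos: [448.3, 125.6, 57.9]
tool_rot: [[-1.0, -0.025, -0.005], [-0.025, 1.0, -0.001], [0.005, -0.001, -1.0]]
wrist_force: [-7.0, -0.3, 5.4]
gripper_width: 0.002
grasp_force: 3.9
```

>>> apply_moves(commands="-0.002 0 0 0; -0.004 0 0 0; -0.004 0 -0.003 0; -0.004 0 -0.006 0; -0.004 0 -0.009 0; -0.004 0 -0.012 0; -0.004 0 -0.016 0")

```text
clock: 4.65
ee_pos: [448.9, 125.5, 72.5]
tool_rot: [[-1.0, -0.025, -0.011], [-0.025, 1.0, -0.002], [0.011, -0.002, -1.0]]
wrist_force: [-13.0, 0.8, -0.7]
gripper_width: -0.001
grasp_force: 6.5
```

```bash
python3 - <<'E'
from rig import status, eyes
import cv2,numpy as np
s=status.observe();print(s["ee_pos"],s["wrist_force"])
c=eyes.camera("side");a=c["pixels"][180:320,240:400,::-1];cv2.imwrite("pics/s2.png",cv2.resize(a,None,fx=4,fy=4,interpolation=cv2.INTER_CUBIC))
E
```

```text
[448.92450835 125.49608964  72.49092493] [-13.04739105   0.80473392  -0.7303909 ]
```

View pics/s2.png

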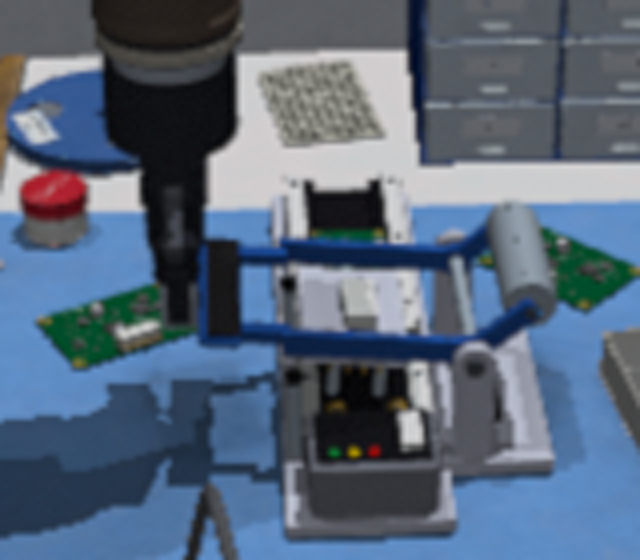

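The lip at (205,245) is rising with the fingers, about 0.1 rad so far. I'll follow the arc.

>>> apply_moves(commands="-0.001 0 -0.008 0; -0.002 0 -0.016 0; -0.0035 0 -0.023 0; -0.0055 0 -0.031 0; -0.008 0 -0.039 0; -0.0105 0 -0.046 0; -0.0137 0 -0.053 0; -0.017 0 -0.060 0")

```text
clock: 5.7
ee_pos: [466.3, 125.9, 133.0]
tool_rot: [[-1.0, -0.025, -0.011], [-0.025, 1.0, -0.002], [0.011, -0.002, -1.0]]
wrist_force: [-15.6, 0.7, 7.6]
gripper_width: -0.002
grasp_force: 8.0
```

```bash
python3 - <<'E'
from rig import status, eyes
import cv2,numpy as np
s=status.observe();print(s["ee_pos"],s["wrist_force"])
c=eyes.camera("side");a=c["pixels"][180:320,240:400,::-1];cv2.imwrite("pics/s3.png",cv2.resize(a,None,fx=4,fy=4,interpolation=cv2.INTER_CUBIC))
E
```

```text
[466.25482393 125.88930387 133.01184098] [-15.56683767   0.7020818    7.6003135 ]
```

View pics/s3.png

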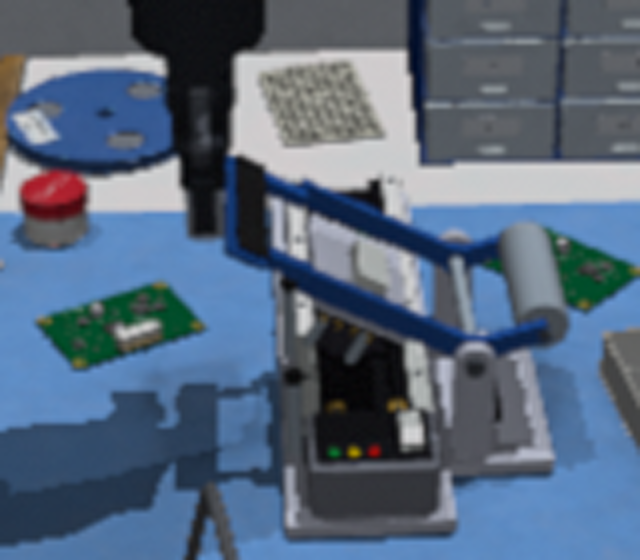

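The lip at (245,200) follows the fingers, about 0.5 rad open. I'll continue past balance, slower near the end.

>>> apply_moves(commands="-0.0035 0 -0.007 0; -0.0075 0 -0.014 0; -0.012 0 -0.020 0; -0.0165 0 -0.0265 0; -0.0215 0 -0.0325 0; -0.0265 0 -0.038 0; -0.032 0 -0.044 0; -0.038 0 -0.049 0; -0.043 0 -0.053 0; -0.048 0 -0.057 0; -0.053 0 -0.060 0; -0.058 0 -0.063 0; -0.063 0 -0.066 0; -0.066 0 -0.068 0; -0.069 0 -0.069 0")

```text
clock: 7.62
ee_pos: [541.0, 128.0, 203.4]
tool_rot: [[-1.0, -0.024, 0.0], [-0.024, 1.0, 0.0], [-0.0, 0.0, -1.0]]
wrist_force: [0.7, -0.8, -0.2]
gripper_width: 0.0
grasp_force: 0.0
```

```bash
python3 - <<'E'
from rig import status, eyes
import cv2,numpy as np
s=status.observe();print(s["ee_pos"],s["wrist_force"])
c=eyes.camera("side");a=c["pixels"][120:320,220:420,::-1];cv2.imwrite("pics/s4.png",cv2.resize(a,None,fx=3,fy=3,interpolation=cv2.INTER_CUBIC))
E
```

```text
[540.98849111 128.0013424  203.39657645] [ 0.68457248 -0.76895204 -0.22021701]
```

View pics/s4.png

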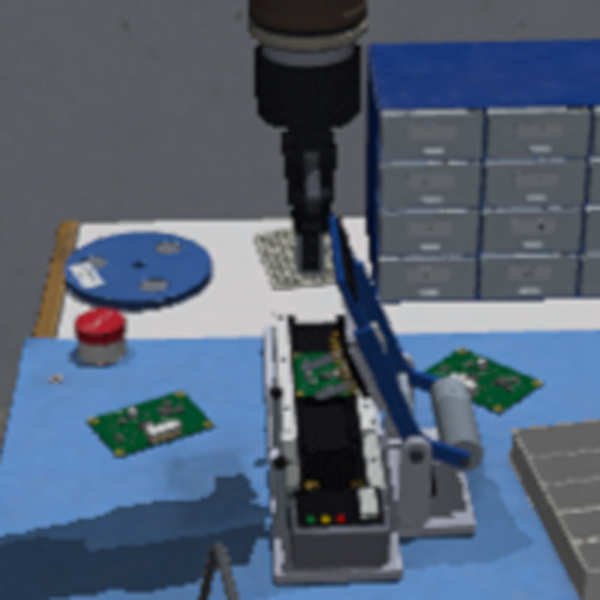

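Wrist force is back to zero and the head at (370,330) is past upright, falling open. Before moving to the feed end I'll work out the clearance to the drawer box and check the head.

```bash
python3 - <<'E'
from h import *
from rig import eyes,status
T=P(np.load("top0.npz"));S=P(np.load("side0.npz"))
print("box top corner",tri([T,S],[(193,204),(343,158)]),"bottom",tri([T,S],[(210,203),(343,218)]))
print("bottom at z0 from side",onz(S,(343,218),0),"top",onz(T,(210,203),0))
print(status.observe()["qpos"])
E
```

```text
box top corner [589.56494485 425.45033108 199.45892759] bottom [610.32432023 429.87267128  15.1788179 ]
bottom at z0 from side [608.52051499 455.41447859] top [618.17296791 433.79667396]
[-32.07352554  18.57907333  17.42542248 104.0661579   -6.43590793
  58.29082088  79.27079052]
```

The box starts at y ≈ 425, so the wrist clears it at y ≈ 338. Moving over the feed end, then down.

>>> apply_moves(commands="-0.002 0.01 0 0; -0.006 0.04 0 0; -0.008 0.08 0 0; -0.01 0.12 0 0; -0.012 0.16 0 0; -0.014 0.195 0 0; -0.0144 0.208 0 0; -0.0144 0.210 0 0; -0.0144 0.210 0.03 0; -0.0144 0.210 0.08 0; -0.0144 0.210 0.12 0; -0.0144 0.210 0.14 0; -0.0144 0.210 0.14 0")

```text
clock: 9.3
ee_pos: [549.9, 336.8, 62.5]
tool_rot: [[-1.0, -0.023, -0.002], [-0.023, 1.0, -0.002], [0.002, -0.002, -1.0]]
wrist_force: [-0.2, 0.6, 0.1]
gripper_width: -0.004
grasp_force: 0.0
```

```bash
python3 - <<'E'
from rig import status, eyes
import cv2,numpy as np
s=status.observe();print(s["ee_pos"],s["wrist_force"])
c=eyes.camera("side");a=c["pixels"][120:320,240:400,::-1]
b=eyes.camera("top");b0=b["pixels"][150:270,210:390,::-1]
a=cv2.resize(a,(480,600),interpolation=cv2.INTER_CUBIC)[:,:400];b0=cv2.resize(b0,(400,267),interpolation=cv2.INTER_CUBIC)
o=np.zeros((600,800,3),np.uint8);o[:,:400]=a;o[:267,400:]=b0
w=eyes.camera("wrist")["pixels"][:,:,::-1];o[280:580,400:]=cv2.resize(w,(400,300))
cv2.imwrite("pics/s5.png",o)
E
```

```text
[549.93458128 336.78486508  62.51914211] [-0.16635361  0.5516845   0.06887502]
```

View pics/s5.png

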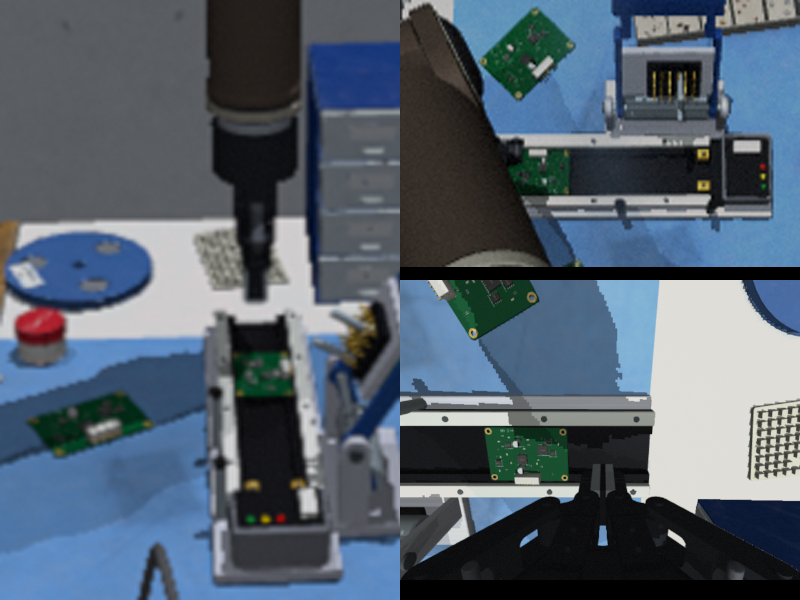

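The head is fully open: side shows it tilted back at right, and in the top view the stops at (703,155) and (703,185) are clear. The fingers are over the groove behind the board, and the wrist view puts the board's trailing edge at (568,455). I'll check the sideways centring from the wrist view before descending.

```bash
python3 - <<'E'
from h import *
from rig import eyes
W=P(eyes.camera("wrist"));f=np.load("fix.npy");c,n=np.cos(f[2]),np.sin(f[2])
F=lambda w:np.round(np.array([[c,n],[-n,c]])@(w-f[:2]),1)
q=lambda u,v:((u-400)*1.6,(v-280)*1.6)
for name,p,z in [("rail robot side inner",q(540,428),28.5),("rail hinge side inner",q(545,485),28.5),("board trail",q(568,431),24),("board trail2",q(568,475),24),("track end",q(651,427),28.5)]: print(name,F(onz(W,p,z)))
print("tcp",F(np.array([549.93,336.78])))
E
```

```text
rail robot side inner [-27.1 159.2]
rail hinge side inner [ 25.7 159.4]
board trail [-23.2 181.5]
board trail2 [ 18.1 179.6]
track end [-27.9 250.7]
tcp [ -3.4 208.9]
```

The wrist view agrees with the fit to within 2 mm. Lowering into the groove.

>>> apply_moves(commands="0 0 0.015 0; 0 0 0.03 0; 0 0 0.038 0; 0 0 0.042 0; 0 0 0.0445 0; 0 0 0.0445 0; 0 0 0.0445 0")

```text
clock: 10.38
ee_pos: [550.3, 338.4, 19.2]
tool_rot: [[-1.0, -0.024, 0.001], [-0.024, 1.0, 0.0], [-0.001, 0.0, -1.0]]
wrist_force: [-0.2, 0.4, -0.8]
gripper_width: 0.0
grasp_force: 0.0
```

>>> apply_moves(commands="0 -0.004 0.001 0; 0 -0.01 0.001 0; 0 -0.017 0.001 0; 0 -0.024 0.001 0; 0 -0.031 0.001 0; 0 -0.038 0.001 0; 0 -0.046 0.001 0; 0 -0.054 0.001 0; 0 -0.062 0.001 0; 0 -0.070 0.001 0; 0 -0.078 0.001 0; 0 -0.086 0.001 0; 0 -0.094 0.001 0; 0 -0.102 0.001 0; 0 -0.110 0.001 0; 0 -0.117 0.001 0; 0 -0.124 0.001 0; 0 -0.130 0.001 0; 0 -0.134 0.001 0; 0 -0.136 0.001 0")

```text
clock: 12.88
ee_pos: [553.4, 202.1, 17.8]
tool_rot: [[-1.0, -0.024, 0.0], [-0.024, 1.0, 0.0], [-0.0, 0.0, -1.0]]
wrist_force: [-0.0, -0.2, 0.0]
gripper_width: 0.001
grasp_force: 0.0
```

```bash
python3 - <<'E'
from rig import status, eyes
import cv2,numpy as np
s=status.observe();print(s["ee_pos"],s["wrist_force"])
a=eyes.camera("side")["pixels"][180:320,270:400,::-1]
o=np.zeros((560,800,3),np.uint8);o[:431,:400]=cv2.resize(a,(400,431),interpolation=cv2.INTER_CUBIC)
c=eyes.camera("top");o[:267,400:]=cv2.resize(c["pixels"][150:270,210:390,::-1],(400,267),interpolation=cv2.INTER_CUBIC)
c=eyes.camera("wrist");np.savez("w6.npz",**c);o[260:560,400:]=cv2.resize(c["pixels"][:,:,::-1],(400,300))
cv2.imwrite("pics/s6.png",o)
E
```

```text
[553.41788398 202.07918919  17.7985508 ] [-0.00812829 -0.16313898  0.00152461]
```

View pics/s6.png

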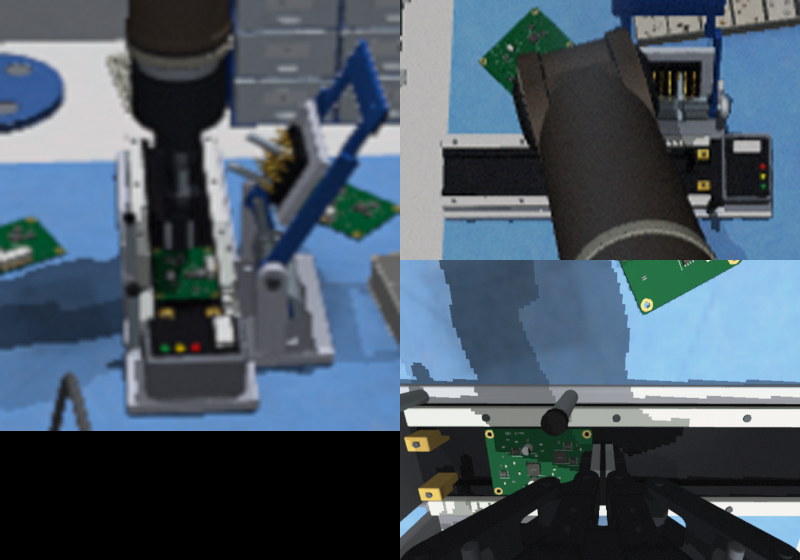

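The board at (540,465 wrist) is square in the track, just ahead of the fingers and short of the two brass stops at (430,442) and (440,488). The head stays open. Measuring what is left to go, and the camera clearance.

```bash
python3 - <<'E'
from h import *
d=np.load("w6.npz");W=P(d);f=np.load("fix.npy");c,n=np.cos(f[2]),np.sin(f[2])
R=np.array([[c,n],[-n,c]]);F=lambda w:np.round(R@(w-f[:2]),1)
q=lambda u,v:((u-400)*1.6,(v-260)*1.6)
for name,p,z in [("lead",q(486,431),24),("lead2",q(497,495),24),("trail",q(592,431),24),("stop top edge1",q(450,438),34),("stop2",q(459,476),34)]: print(name,F(onz(W,p,z)))
E=d["extrinsics"];C=-E[:3,:3].T@E[:3,3];print("cam",F(C[:2]),C[2],"tcp",F(np.array([553.42,202.08])))
E
```

```text
lead [-24.9  -1.2]
lead2 [23.7 -0.6]
trail [-24.9  67.5]
stop top edge1 [-24.2 -18.1]
stop2 [  2.1 -17.5]
cam [-77.9  74.4] 160.8056022788055 tcp [-3.3 74.2]
```

34 mm remain. Pushing on slowly.

>>> apply_moves(commands="0 -0.003 0 0; 0 -0.007 0 0; 0 -0.011 0 0; 0 -0.015 0 0; 0 -0.019 0 0; 0 -0.023 0 0; 0 -0.026 0 0; 0 -0.029 0 0; 0 -0.031 0 0; 0 -0.032 0 0; 0 -0.032 0 0")

```text
clock: 14.4
ee_pos: [554.2, 171.9, 18.0]
tool_rot: [[-1.0, -0.025, 0.0], [-0.025, 1.0, 0.002], [-0.001, 0.002, -1.0]]
wrist_force: [-0.6, 4.7, 0.7]
gripper_width: 0.002
grasp_force: 2.5
```

4.7 N of resistance after about 30 mm. I've used all 10 picture views, so I'll check by number whether this is the stops, by finding the board's edges in the wrist image.

```bash
cat > bd.py <<'E'
from h import *
from rig import eyes,status
def board(name):
    c=eyes.camera(name);M=P(c);f=np.load("fix.npy");cs,n=np.cos(f[2]),np.sin(f[2]);R=np.array([[cs,-n],[n,cs]])
    # rectify the board plane z=24: 2 px/mm, fixture x -40..40 rows, y -60..120 cols
    g=np.array([[x,y] for x in (-40,40) for y in (-60,120)],float)
    src=proj(M,np.c_[g@R.T+f[:2],np.full(4,24)]).astype(np.float32)
    dst=np.float32([[(y+60)*2,(x+40)*2] for x,y in g])
    im=cv2.warpPerspective(c["pixels"],cv2.getPerspectiveTransform(src,dst),(360,160)).astype(int)
    m=(im[:,:,1]>im[:,:,0]+15)&(im[:,:,1]>im[:,:,2]+10)
    for x in (-22,-15,-8,0,8,15,20):
        r=np.where(m[(x+40)*2-2:(x+40)*2+3].any(0))[0]
        print(name,x,(r.min()/2-60,r.max()/2-60) if len(r) else None)
E
python3 - <<'E'
from bd import *
board("wrist");board("side");print(status.observe()["wrist_force"])
E
```

```text
wrist -22 (np.float64(-32.0), np.float64(37.5))
wrist -15 (np.float64(-32.5), np.float64(37.5))
wrist -8 (np.float64(-32.5), np.float64(30.5))
wrist 0 (np.float64(-32.5), np.float64(28.0))
wrist 8 (np.float64(-32.0), np.float64(25.5))
wrist 15 (np.float64(-32.5), np.float64(16.0))
wrist 20 (np.float64(-32.5), np.float64(-14.0))
side -22 (np.float64(-14.5), np.float64(30.0))
side -15 (np.float64(-12.0), np.float64(37.0))
side -8 (np.float64(-28.5), np.float64(30.5))
side 0 (np.float64(-28.5), np.float64(16.5))
side 8 (np.float64(-21.5), np.float64(37.0))
side 15 (np.float64(-19.0), np.float64(39.0))
side 20 (np.float64(-18.0), np.float64(35.5))
[-0.80947744  5.42467294 -0.60098211]
```

Within 2.5 mm of home, which is about my calibration error. I'll press a bit more: if it is at the stops, the force rises without motion.

>>> apply_moves(commands="0 -0.001 0 0; 0 -0.002 0 0; 0 -0.003 0 0; 0 -0.003 0 0; 0 -0.003 0 0")

```text
clock: 15.12
ee_pos: [554.2, 171.6, 18.2]
tool_rot: [[-1.0, -0.027, 0.001], [-0.027, 1.0, 0.004], [-0.001, 0.004, -1.0]]
wrist_force: [-0.5, 11.7, -0.3]
gripper_width: -0.001
grasp_force: 5.7
```

```bash
python3 - <<'E'
from bd import *
board("wrist");s=status.observe();print(s["wrist_force"],s["ee_pos"],s["moment"])
# stop top front edges in rectified z=34 plane: brass profile along y
c=eyes.camera("wrist");M=P(c);f=np.load("fix.npy");cs,n=np.cos(f[2]),np.sin(f[2]);R=np.array([[cs,-n],[n,cs]])
for x in (-18,18):
  for z in (24,34):
    ys=np.arange(-52,-25,1.0);p=proj(M,np.c_[np.c_[np.full(len(ys),x),ys]@R.T+f[:2],np.full(len(ys),z)])
    print(x,z,[(int(y),c["pixels"][int(round(v)),int(round(u))].tolist()) for y,(u,v) in zip(ys,p) if 0<=u<640 and 0<=v<480])
E
```

```text
wrist -22 (np.float64(-32.0), np.float64(37.5))
wrist -15 (np.float64(-32.5), np.float64(37.5))
wrist -8 (np.float64(-32.5), np.float64(30.5))
wrist 0 (np.float64(-32.5), np.float64(28.0))
wrist 8 (np.float64(-32.5), np.float64(25.0))
wrist 15 (np.float64(-32.5), np.float64(16.5))
wrist 20 (np.float64(-32.5), np.float64(-14.0))
[-0.21362026 11.64148991  0.12671135] [554.23749243 171.55823558  18.19540783] [ 2.45827776  0.13966803 -0.0415024 ]
-18 24 [(-52, [219, 182, 97]), (-51, [220, 185, 98]), (-50, [216, 179, 96]), (-49, [214, 178, 94]), (-48, [214, 179, 95]), (-47, [213, 177, 93]), (-46, [215, 180, 96]), (-45, [217, 181, 96]), (-44, [217, 180, 96]), (-43, [218, 184, 97]), (-42, [218, 182, 96]), (-41, [218, 182, 97]), (-40, [218, 181, 96]), (-39, [188, 158, 83]), (-38, [110, 91, 48]), (-37, [79, 67, 35]), (-36, [78, 65, 34]), (-35, [75, 62, 32]), (-34, [76, 64, 34]), (-33, [75, 64, 32]), (-32, [31, 96, 59]), (-31, [33, 96, 60]), (-30, [29, 94, 57]), (-29, [33, 96, 60]), (-28, [33, 96, 60]), (-27, [30, 96, 58]), (-26, [17, 52, 32])]
-18 34 [(-52, [49, 49, 51]), (-51, [47, 49, 51]),
[... 1061 characters left out ...]
4, 180, 109]), (-29, [164, 139, 84]), (-28, [96, 88, 52]), (-27, [58, 67, 39]), (-26, [17, 52, 30])]
18 34 [(-52, [49, 51, 53]), (-51, [49, 51, 53]), (-50, [48, 51, 52]), (-49, [48, 49, 52]), (-48, [47, 50, 52]), (-47, [48, 49, 52]), (-46, [167, 140, 77]), (-45, [214, 179, 94]), (-44, [212, 176, 92]), (-43, [215, 181, 95]), (-42, [216, 181, 95]), (-41, [134, 123, 97]), (-40, [89, 95, 99]), (-39, [159, 141, 99]), (-38, [217, 181, 96]), (-37, [216, 180, 95]), (-36, [217, 181, 96]), (-35, [220, 182, 96]), (-34, [213, 178, 93]), (-33, [196, 163, 86]), (-32, [68, 56, 25]), (-31, [78, 71, 52]), (-30, [90, 92, 87]), (-29, [90, 91, 87]), (-28, [88, 91, 85]), (-27, [88, 91, 88]), (-26, [87, 90, 86])]
```

The stops' faces also read -32.5 in the same frame, brass meets green with no gap at both stops, and the force rose without any motion. The board is home. Backing straight off, then up.

>>> apply_moves(commands="0 0.002 0 0; 0 0.006 0 0; 0 0.015 0 0; 0 0.04 0 0; 0 0.07 0 0; 0 0.1 0 0; 0 0.11 0 0; 0 0.11 -0.03 0; 0 0.11 -0.08 0; 0 0.11 -0.13 0; 0 0.11 -0.18 0; 0 0.11 -0.2 0; 0 0.11 -0.2 0")

```text
clock: 16.85
ee_pos: [552.6, 276.4, 219.4]
tool_rot: [[-1.0, -0.023, 0.003], [-0.023, 1.0, 0.001], [-0.003, 0.001, -1.0]]
wrist_force: [-0.2, -1.7, -0.4]
gripper_width: 0.001
grasp_force: 0.0
```

```bash
python3 - <<'E'
from bd import *
board("wrist");board("side");s=status.observe();print(s["wrist_force"],s["ee_pos"],s["clock"])
# head still open? compare side image in the head region with the frame taken before the last push
a=cv2.imread("pics/s6.png")[100:270,240:390]
b=cv2.resize(eyes.camera("side")["pixels"][180:320,270:400,::-1],(400,431),interpolation=cv2.INTER_CUBIC)[100:270,240:390]
print("head region diff",np.abs(a.astype(int)-b).mean(),np.median(np.abs(a.astype(int)-b)))
E
```

```text
wrist -22 (np.float64(-26.5), np.float64(38.0))
wrist -15 (np.float64(-32.5), np.float64(38.0))
wrist -8 (np.float64(-32.5), np.float64(38.0))
wrist 0 (np.float64(-32.5), np.float64(38.0))
wrist 8 (np.float64(-33.0), np.float64(38.0))
wrist 15 (np.float64(-32.5), np.float64(38.0))
wrist 20 (np.float64(-32.5), np.float64(38.0))
side -22 (np.float64(-19.5), np.float64(31.0))
side -15 (np.float64(-16.5), np.float64(39.0))
side -8 (np.float64(-29.5), np.float64(38.5))
side 0 (np.float64(-29.0), np.float64(39.0))
side 8 (np.float64(-21.5), np.float64(38.5))
side 15 (np.float64(-19.5), np.float64(38.0))
side 20 (np.float64(-18.0), np.float64(34.5))
[-0.56038408  0.47577712  0.46650731] [551.16059552 276.30762601 216.64664178] 16.95
head region diff 6.7803660130718955 4.0
```

The board stayed home, the head stayed open and the robot touches nothing. Handing in.

```bash
python3 -c "
from rig import order
print(order.close_job())"
```

```text
the job is handed in; nothing more can be done
None
```

The probe head stands open by itself and the board sits home against both brass stops; handed in at about 17 s with the arm clear, nothing gripped, though I lifted the head from its lip's front edge because the moves cannot tilt the tool.

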